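# Test the green quiz buzzer and switch the battery off

## Robot

A 6-joint arm with a two-finger parallel gripper is mounted at the origin on the work surface. World frame = base frame: x ahead of the robot, y to its left, z up, the work surface at z = 0. Lengths are in m, angles in rad, forces in N, time in s.
With the tool pointing down it reaches from about 0.425 to 0.95 m from the base axis. Payload 3.5 kg.
Tool frame: the origin (TCP) lies on the centre line of the jaws, within the pads' length; the fingertips stand 19 mm ahead of it and the grasp point (between the pads) is the TCP; z points along the fingers, y is the line along which they close (so a half turn about z gives the same grasp; the last joint's range is limited). The gripper opens to 85 mm and grips with 20 to 120 N. Pads are 22 mm wide; open, the fingers measure 114 mm over their backs; the gripper's body (76 mm by 85 mm) begins 54 mm behind the grasp point. The pads swing forward as they close: fully open they stand 13 mm farther back than shut.
Start: joints at [-1.276, 0.286, 1.577, -0, 1.279, -0.15], TCP at [0.29, -0.609, 0.218] pointing down, gripper open.
Joint ranges: [-2.77, 2.77], [-0.9, 2.22], [0.21, 2.48], [-1.53, 4.67], [0.24, 2.81], [-2.84, 2.84]. Speed limits (rad/s): [2.79, 2.79, 3.14, 3.14, 3.14, 3.14].

## Interface

Orientations are given as a unit quaternion [x, y, z, w].
In Python, from plant import status, cams, ctrl gives the robot as it stands.
- The arm moves only by the shell command python3 -m inch 'ROWS' [FORCE]. ROWS is JSON, a list of rows, each a list of 3 entries, a list of its own where there are three numbers: the opening, from -1 (shut) to 1 (fully open), then the shift along the tool's x, y, z in cm, then the turn about the tool's z in rad. In form: [[jaw, [dx, dy, dz], twist], ...]. A call has 1 to 20 rows; each row is the pose to reach, as a shift and turn from the pose commanded when the call began, along the tool's axes at that moment; what a row does not reach only later rows make up. A row lasts 1/10 s, in which the tool goes at most 50 mm and 8.59 degrees, less where a joint would pass 70% of its speed; a pose out of reach is approached as far as the arm can. A call with a gripper value outside its range is refused whole. The fingers move at their own pace and stop on an object; FORCE is the grip in N (left out, the last holds). Time passes only in rows, so rows that repeat a pose let the fingers close. It gives the time, the measured TCP pose, the force and the opening at its end, in the units of the state.
- status.get_state(): the state, without advancing time (a new reading comes with each control period).
- cams.read_camera(name): name is "scene" or "top"; returns the picture (480x640x3 uint8, blue, green, red); there is no depth.
- cams.calibration(name): a dict with "camera_matrix" (3x3 intrinsics, pixels), "k1" (the pictures are not rectified: a ray, as slopes to the right and down, at radius r is drawn at 1 + k1 r^2 times it, then the intrinsics apply), "cam_to_world" (4x4, takes a point from camera to world coordinates). Camera axes: x right, y down, z forward; pixel columns grow to the right and rows downward; lengths in m; the calibration is good to about 2 mm. A picture is of the moment at which its call begins. calibration takes no time and is no camera call.
- ctrl.sign_off(): hands the job in, once; it reports no verdict.
The state is a dict: "time": time; "qpos": joint angles; "dq": joint speeds; "joint_efforts": joint torques, N m; "eef_pos": TCP position; "tcp_rot": TCP orientation; "contact_force": force on the tool from outside, world axes, zero at the start; "wrist_torque": the same for the moment, N m; "opening": opening from 0.0 (shut) to 1.0 (fully open).
Only numpy, scipy, OpenCV 4.12 (cv2) and the standard library are available. Lean on these libraries where they do the work, as an engineer would, in place of code of your own. Each camera call takes 0.05 s, during which the arm holds its last target. There are 200 camera calls.

## Task

Give the newly built green buzzer its test: with the fingertips, lightly press its button all the way down and let it spring back up. Then switch off the power by pushing the battery box's white-tipped toggle fully over to the red-marked side, and withdraw. Do not lift or shift any of the buzzers, and leave the other buttons, the soldering station's knob and everything else on the bench alone.

Things in the scene. Friction and masses are not known exactly. Their poses are not given: they have to be found in the camera images.
- buzzer_green: quiz buzzer with the green button: loose white box 70 x 70 mm, 36 mm high, about 0.3 kg, with a black collar (52 mm across, its top at 40 mm) and a round green cap (40 mm across) in the middle of its top. Origin: centre of its underside; z up; the flat top of the unpressed cap is 54 mm above the origin. Its place among the four buzzers changes
- button_green (a joint): travel of the green cap in m: 0 is up, 0.008 fully down (at about 4 N; it springs back when let go)
- buzzer_red: quiz buzzer with the red button: loose white box 70 x 70 mm, 36 mm high, about 0.3 kg, with a black collar (52 mm across, its top at 40 mm) and a round red cap (40 mm across) in the middle of its top. Origin: centre of its underside; z up; the flat top of the unpressed cap is 54 mm above the origin
- button_red (a joint): travel of the red cap in m: 0 is up, 0.008 fully down (at about 4 N; it springs back when let go)
- buzzer_blue: quiz buzzer with the blue button: loose white box 70 x 70 mm, 36 mm high, about 0.3 kg, with a black collar (52 mm across, its top at 40 mm) and a round blue cap (40 mm across) in the middle of its top. Origin: centre of its underside; z up; the flat top of the unpressed cap is 54 mm above the origin
- button_blue (a joint): travel of the blue cap in m: 0 is up, 0.008 fully down (at about 4 N; it springs back when let go)
- buzzer_yellow: quiz buzzer with the yellow button: loose white box 70 x 70 mm, 36 mm high, about 0.3 kg, with a black collar (52 mm across, its top at 40 mm) and a round yellow cap (40 mm across) in the middle of its top. Origin: centre of its underside; z up; the flat top of the unpressed cap is 54 mm above the origin
- button_yellow (a joint): travel of the yellow cap in m: 0 is up, 0.008 fully down (at about 4 N; it springs back when let go)
- battery_box: black battery box fixed to the table, 120 (x) x 80 (y) x 30 mm, with brass-coloured cells in its sides and a grey switch block (70 x 50 mm, its top at 55 mm) in the middle of its top; a steel pivot drum (26 mm across) tops out at 65 mm. Origin: centre of the underside. The red mark (off) is at its own -x end, the green mark (on) at its +x end
- toggle (a joint): angle of the battery box's toggle lever in rad: 0 is fully off (leaning 0.5 rad towards the red mark, the box's -x), 1.0 fully on (leaning 0.5 rad towards the green mark, +x), 0.5 upright. The pivot axis is the box's y, 52 mm above its origin; the lever stays where it is left and moves with 1 to 2 N at its tip
- toggle_tip (a point): centre of the white ball (26 mm across) at the end of the toggle lever, 50 mm from the pivot; the lever's rod is 10 mm thick
- flux: small bottle with a red cap, 32 mm across, 70 mm high, standing between the buzzers; origin: centre of its underside
- jar: jar with a steel lid, 56 mm across, 60 mm high; origin: centre of its underside
- screwdriver: screwdriver lying on the table; origin on its underside
- heat_knob (a joint): angle in rad of the black knob on top of the blue soldering station (at the robot's left edge of the bench)

How it is judged:
By the outcome, as a careful person would: the job done as asked, in the order asked, and still so for the second after the job is handed in, with the robot touching nothing.
It also fails if it takes over 37 s, if anything falls off the work surface, if the arm or the gripper's body presses on something with over 40 N, if the wrist force passes 120 N, or if a joint passes its speed limit or range.

## Working session

There is one attempt and no reset: what is moved stays moved. The work goes in short steps, Python scripts to look and compute and a shell command to move; the robot and the scene stay as the last step left them, time stands still between calls to the robot, and variables do not carry over. Pictures are saved under pics/ and viewed, on a budget of 10 in all, crops included, one or two more only if the job needs it, and the job is handed in when it is done.

```bash
mkdir -p pics
cat > h.py <<'E'
import numpy as np, cv2
from plant import status, cams, ctrl
def px2w(name,u,v,z):
    c=cams.calibration(name);K=np.array(c["camera_matrix"],float);T=np.array(c["cam_to_world"])
    p=cv2.undistortPoints(np.array([[[u,v]]],float),K,np.array([c["k1"],0,0,0,0.]))[0,0]
    d=T[:3,:3]@[p[0],p[1],1];o=T[:3,3];return o+d*(z-o[2])/d[2]
def w2px(name,P):
    c=cams.calibration(name);K=np.array(c["camera_matrix"],float);T=np.linalg.inv(np.array(c["cam_to_world"]))
    return cv2.projectPoints((T[:3,:3]@np.array(P,float)+T[:3,3]).reshape(1,1,3),np.zeros(3),np.zeros(3),K,np.array([c["k1"],0,0,0,0.]))[0].ravel()
E
python3 - <<'E'
from h import *
for n in("top","scene"):
    cv2.imwrite(f"pics/{n}0.png",cams.read_camera(n)); print(n,np.round(cams.calibration(n)["cam_to_world"],3).tolist())
s=status.get_state();print(s)
E
```

```text
top [[0.018, -0.997, 0.077, 0.52], [-1.0, -0.018, -0.004, 0.084], [0.005, -0.077, -0.997, 1.257], [0.0, 0.0, 0.0, 1.0]]
scene [[0.55, 0.712, -0.437, 1.057], [0.835, -0.46, 0.302, -0.211], [0.014, -0.531, -0.847, 0.943], [0.0, 0.0, 0.0, 1.0]]
{'time': 0.1, 'qpos': array([-1.27601940e+00,  2.87079646e-01,  1.57805492e+00,  3.10605482e-05,
        1.27858760e+00, -1.50018176e-01]), 'dq': array([-0.0001541 , -0.0016304 , -0.00393301, -0.00039837,  0.00056979,
       -0.00066398]), 'joint_efforts': array([ 2.40626650e-04, -4.07293403e+01, -2.93699080e+01, -1.76465010e-04,
        3.39019760e-03, -4.64058360e-06]), 'eef_pos': array([ 0.29027244, -0.60870299,  0.21637064]), 'tcp_rot': array([ 9.75371866e-01,  2.20564254e-01, -6.21710404e-05, -1.06304590e-03]), 'contact_force': array([ 0.82656439, -0.4123783 ,  0.65725283]), 'wrist_torque': array([ 0.01016912,  0.02789217, -0.0586097 ]), 'opening': 0.9997694937685286}
```

View pics/top0.png

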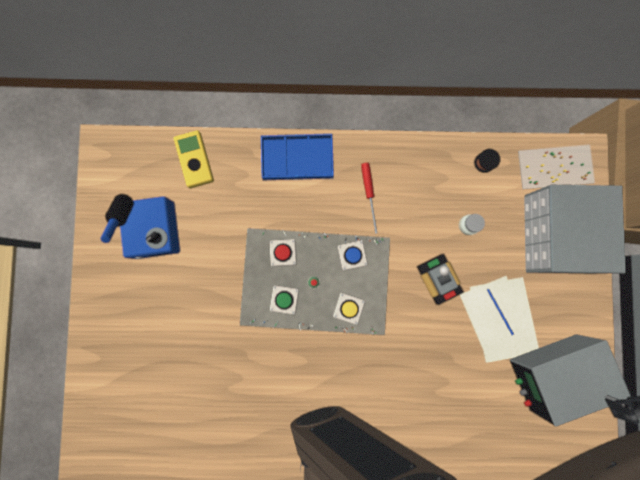

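View pics/scene0.png

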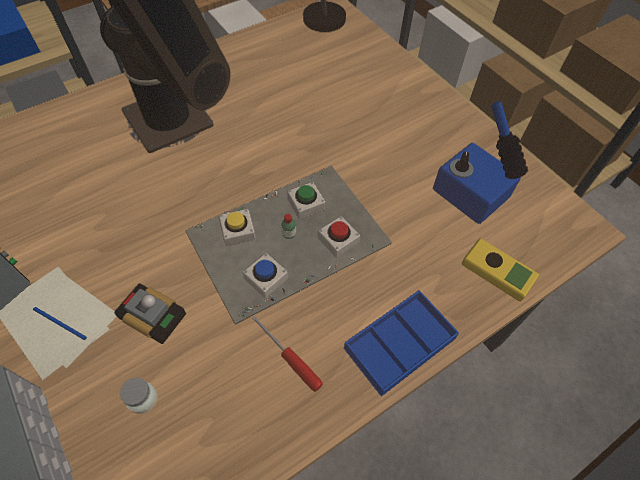

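The top view has the green cap at about (284,300), with red at (283,252), blue (352,255), yellow (349,309) and the flux bottle at (314,282). The battery box is at about (440,279), its red mark at (450,295), its green mark at (433,262) and the ball at about (446,271). The scene view has green at (306,194) and the ball at about (149,301). I'll refine these by segmentation and triangulation.

Run:
```python
from h import *
ims={n:cv2.imread(f"pics/{n}0.png") for n in("top","scene")}
def cen(n,c,r,f):
    im=ims[n];hsv=cv2.cvtColor(im,cv2.COLOR_BGR2HSV)
    m=f(hsv).astype(np.uint8);w=np.zeros_like(m);cv2.circle(w,c,r,1,-1);m&=w
    ys,xs=np.nonzero(m);return xs.mean(),ys.mean(),len(xs)
gr=lambda h:(h[...,0]>45)&(h[...,0]<90)&(h[...,1]>110)
rd=lambda h:((h[...,0]<8)|(h[...,0]>172))&(h[...,1]>130)
def tri(a,b):
    rays=[]
    for n,p in(("top",a),("scene",b)):
        o=px2w(n,*p,0.3);q=px2w(n,*p,0);d=(q-o)/np.linalg.norm(q-o);rays.append((o,d))
    A=sum(np.eye(3)-np.outer(d,d) for o,d in rays);B=sum((np.eye(3)-np.outer(d,d))@o for o,d in rays)
    X=np.linalg.solve(A,B);return X,[round(float(np.linalg.norm(np.cross(X-o,d))),4) for o,d in rays]
for nm,f,t,s,z in(("green",gr,(284,300),16,.052),("boxred",rd,(450,295),10,.03),("boxgreen",gr,(433,262),10,.03)):
    sc={"green":(306,194),"boxred":(127,297),"boxgreen":(167,321)}[nm]
    a=cen("top",t,s,f);b=cen("scene",sc,16,f)
    print(nm,np.round(a,1),np.round(b,1),px2w("top",*a[:2],z).round(4),px2w("scene",*b[:2],z).round(4),tri(a[:2],b[:2]))
t=cv2.resize(ims["top"][245:315,400:480],None,fx=5,fy=5,interpolation=cv2.INTER_CUBIC)
s=cv2.resize(ims["scene"][275:345,110:190],None,fx=5,fy=5,interpolation=cv2.INTER_CUBIC)
cv2.imwrite("pics/box.png",np.hstack([t,s]))
```

```text
green [283.6 299.9 178. ] [306.1 190.3  27. ] [0.4648 0.1565 0.052 ] [0.4565 0.164  0.052 ] (array([0.46607158, 0.15662078, 0.06695256]), [0.0012, 0.0012])
boxred [449.2 294.9  73. ] [128.6 297.9  51. ] [ 0.4855 -0.2906  0.03  ] [ 0.4814 -0.2911  0.03  ] (array([ 0.48540151, -0.28974515,  0.03554585]), [0.0009, 0.0009])
boxgreen [433.  262.9  65. ] [166.5 320.   40. ] [ 0.5715 -0.2471  0.03  ] [ 0.5702 -0.2453  0.03  ] (array([ 0.57155321, -0.24571775,  0.03310825]), [0.0005, 0.0005])
```

View pics/box.png

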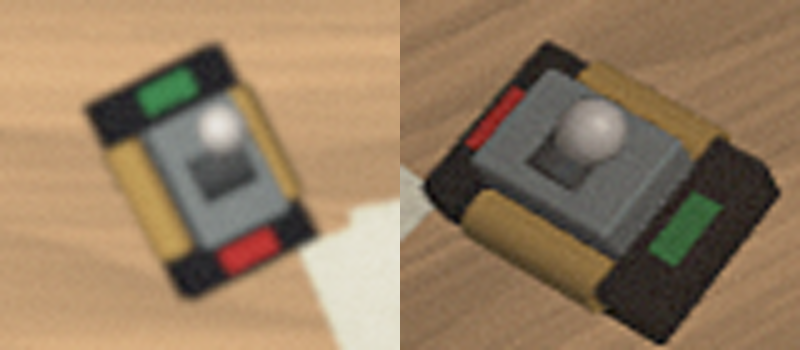

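The crop shows the ball at top (444,270) and scene (148,301). It leans towards the green mark, so the toggle is on. Next, the tool-frame shifts.

```bash
cat >> h.py <<'E'
from scipy.spatial.transform import Rotation as Ro
def to(P):
    s=status.get_state();return (Ro.from_quat(s["tcp_rot"]).inv().apply(np.array(P)-s["eef_pos"])*100).round(2)
E
python3 - <<'E'
from h import *
print("ball",px2w("top",444,270.4,.096).round(4),px2w("scene",148,301,.096).round(4))
print("tcp px",w2px("top",[.29,-.609,.218]))
for P in([.29,-.609,.3],[.53,-.25,.25],[.465,.1565,.15],[.465,.1565,.085]):print(P,to(P))
s=cams.read_camera("scene")[165:235,265:345]
h=cv2.cvtColor(s,cv2.COLOR_BGR2HSV);m=((h[...,0]>45)&(h[...,0]<90)&(h[...,1]>60)).astype(np.uint8)
n,l,st,c=cv2.connectedComponentsWithStats(m);k=1+np.argmax(st[1:,4]);print(st[k],c[k]+[265,165],px2w("scene",*(c[k]+[265,165]),.052).round(4))
E
```

```text
ball [ 0.5499 -0.2574  0.096 ] [ 0.5496 -0.2565  0.096 ]
tcp px [618.18882948 388.38392469]
[0.29, -0.609, 0.3] [-0.03 -0.   -8.36]
[0.53, -0.25, 0.25] [ 37.08 -22.07  -3.3 ]
[0.465, 0.1565, 0.15] [ 48.69 -61.54   6.78]
[0.465, 0.1565, 0.085] [ 48.69 -61.53  13.28]
[ 33  20  17  16 220] [305.84090909 192.65909091] [0.4621 0.1598 0.052 ]
```

```bash
python3 -m inch '[[-1,[0,0,-5],0],[-1,[0,0,-8],0],[-1,[37,-22,-6],0],[-1,[37,-22,-6],0],[-1,[37,-22,-6],0],[-1,[37,-22,-6],0],[-1,[37,-22,-6],0],[-1,[37,-22,-6],0],[-1,[37,-22,-6],0],[-1,[37,-22,-6],0],[-1,[37,-22,-6],0],[-1,[37,-22,-6],0],[-1,[37,-22,-6],0]]' 30; python3 -c "
from h import *
print(to([.464,.158,.15]),to([.464,.158,.085]))"
```

```text
time: 1.45
eef_pos: [0.5298, -0.251, 0.2772]
tcp_rot: [0.975, 0.221, -0.0, -0.0]
contact_force: [0.4, -0.1, -0.1]
opening: 0.002
[ 11.73 -39.72  12.73] [ 11.74 -39.72  19.23]
```

```bash
python3 -m inch '[[-1,[11.7,-39.7,4],0],[-1,[11.7,-39.7,4],0],[-1,[11.7,-39.7,4],0],[-1,[11.7,-39.7,4],0],[-1,[11.7,-39.7,4],0],[-1,[11.7,-39.7,4],0],[-1,[11.7,-39.7,4],0],[-1,[11.7,-39.7,4],0],[-1,[11.7,-39.7,4],0],[-1,[11.7,-39.7,4],0],[-1,[11.7,-39.7,11],0],[-1,[11.7,-39.7,15.5],0],[-1,[11.7,-39.7,17.5],0],[-1,[11.7,-39.7,17.5],0],[-1,[11.7,-39.7,17.5],0]]'; python3 -c "
from h import *
print(to([.464,.158,.085]), status.get_state()['contact_force'])
a=cams.read_camera('top')[260:340,240:330];b=cams.read_camera('scene')[150:230,260:350]
cv2.imwrite('pics/g1.png',cv2.resize(np.hstack([a,b]),None,fx=4.4,fy=4.4,interpolation=2))"
```

```text
time: 2.95
eef_pos: [0.4654, 0.1557, 0.1032]
tcp_rot: [0.976, 0.219, -0.0, 0.0]
contact_force: [-0.0, 0.9, 0.0]
opening: -0.0
[-0.03 -0.26  1.82] [-0.04992877  0.8656588   0.02998176]
```

View pics/g1.png

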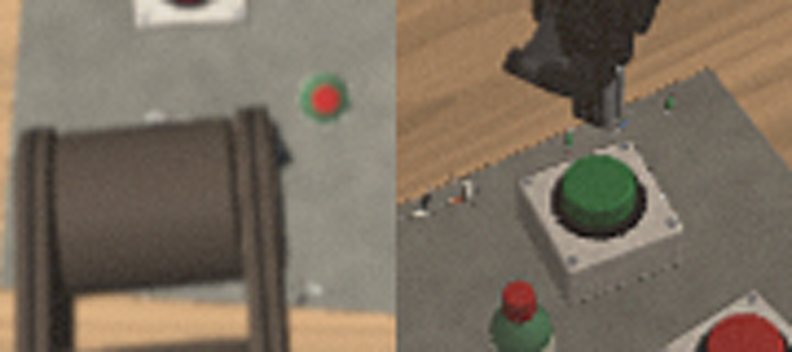

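The fingers are centred above the green cap, tips at about scene (307,178), and the flux bottle is clear. I'll descend in steps and watch the force.

```bash
python3 -c "
from h import *
print(w2px('scene',[.4654,.1557,.084]),'seen 307,178')"
python3 -m inch '[[-1,[0,-0.2,1.2],0],[-1,[0,-0.2,2.4],0],[-1,[0,-0.2,2.6],0],[-1,[0,-0.2,2.6],0],[-1,[0,-0.2,2.6],0]]'
```

```text
[304.99990142 185.66068395] seen 307,178
time: 3.55
eef_pos: [0.4638, 0.1591, 0.0767]
tcp_rot: [0.975, 0.221, 0.0, -0.0]
contact_force: [-1.0, 1.2, -0.7]
opening: -0.001
```

```bash
python3 -m inch '[[-1,[0,0.1,0.2],0],[-1,[0,0.1,0.4],0],[-1,[0,0.1,0.4],0],[-1,[0,0.1,0.4],0]]';python3 -m inch '[[-1,[0,0,0.2],0],[-1,[0,0,0.2],0],[-1,[0,0,0.2],0]]';python3 -m inch '[[-1,[0,0,0.2],0],[-1,[0,0,0.2],0],[-1,[0,0,0.2],0]]'
```

```text
time: 3.95
eef_pos: [0.4641, 0.1581, 0.0726]
tcp_rot: [0.975, 0.221, -0.0, -0.0]
contact_force: [0.5, -0.5, 0.9]
opening: 0.002
time: 4.25
eef_pos: [0.4641, 0.1581, 0.0705]
tcp_rot: [0.975, 0.221, -0.0, -0.0]
contact_force: [-0.1, 0.2, -0.3]
opening: -0.001
time: 4.55
eef_pos: [0.4641, 0.1581, 0.0685]
tcp_rot: [0.975, 0.221, -0.0, -0.0]
contact_force: [-0.4, -0.1, 0.4]
opening: 0.002
```

```bash
for i in 1 2; do python3 -m inch '[[-1,[0,0,0.1],0],[-1,[0,0,0.2],0],[-1,[0,0,0.2],0],[-1,[0,0,0.2],0]]' | grep -E 'eef|force'; done
```

```text
eef_pos: [0.4641, 0.1581, 0.0666]
contact_force: [0.3, -0.8, 0.1]
eef_pos: [0.4641, 0.1581, 0.0646]
contact_force: [1.0, 0.2, -0.1]
```

```bash
python3 -c "
from h import *
b=cams.read_camera('scene')[150:230,260:350]
cv2.imwrite('pics/g2.png',cv2.resize(b,None,fx=6,fy=6,interpolation=2))"
```

```text
(no output)
```

View pics/g2.png

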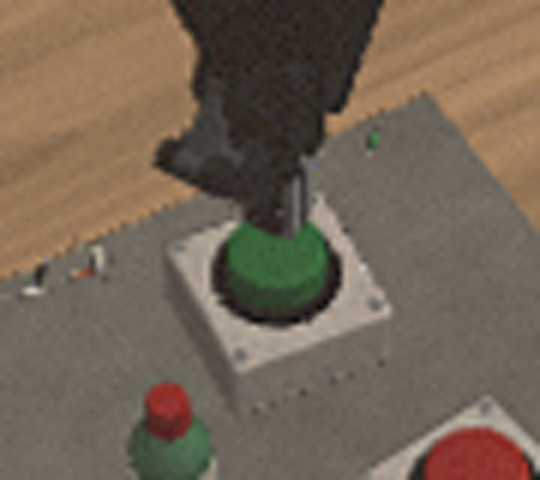

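The cap is still up and the tips are just above it at about scene (307,190). The tips sit roughly 1 cm higher than nominal, so I'll continue down on force.

```bash
for i in 1 2; do python3 -m inch '[[-1,[0,0,0.1],0],[-1,[0,0,0.2],0],[-1,[0,0,0.2],0]]' | grep -E 'eef|force'; done
```

```text
eef_pos: [0.464, 0.1581, 0.0624]
contact_force: [-0.3, 0.8, -0.2]
eef_pos: [0.464, 0.1581, 0.0604]
contact_force: [-0.2, 0.3, 0.4]
```

```bash
python3 -m inch '[[-1,[0,0,0.1],0],[-1,[0,0,0.2],0],[-1,[0,0,0.2],0]]' | grep -E 'eef|force'
```

```text
eef_pos: [0.464, 0.1581, 0.0584]
contact_force: [-0.3, -0.3, -0.6]
```

```bash
python3 -m inch '[[-1,[0,0,0.1],0],[-1,[0,0,0.2],0],[-1,[0,0,0.2],0]]' | grep -E 'eef|force'
```

```text
eef_pos: [0.464, 0.1581, 0.0564]
contact_force: [0.8, -0.6, -0.6]
```

```bash
python3 -c "
from h import *
b=cams.read_camera('scene')[150:230,260:350]
cv2.imwrite('pics/g3.png',cv2.resize(b,None,fx=6,fy=6,interpolation=2))"
```

```text
(no output)
```

View pics/g3.png

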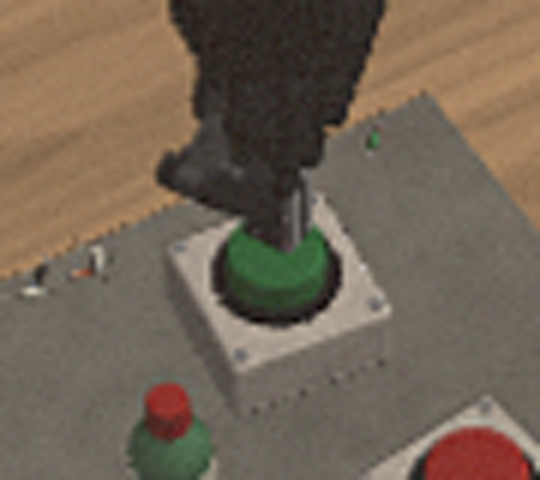

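```bash
python3 -c "
from h import *
s=status.get_state();print(s['eef_pos'],s['tcp_rot'],s['joint_efforts'].round(2))
R=Ro.from_quat(s['tcp_rot'])
for d in(-.005,.0,.005,.01,.019):
  print(d,[w2px('scene',s['eef_pos']+R.apply([a,b,d])).round(1).tolist() for a in(-.011,.011) for b in(-.0145,.0145)])
for p in([.464,.158,.054],[.484,.158,.054],[.444,.158,.054],[.464,.178,.054],[.464,.138,.054]):print(p,w2px('scene',p).round(1))
for n in('scene','top'):print(cams.calibration(n)['camera_matrix'],cams.calibration(n)['k1'])
"
```

```text
[0.46406685 0.15811401 0.05649046] [ 9.75368988e-01  2.20579512e-01 -1.27530126e-04 -1.62418550e-05] [ -0.   -27.2  -23.95  -0.    -0.    -0.  ]
-0.005 [[305.0, 184.9], [298.3, 193.2], [313.0, 188.8], [306.4, 197.2]]
0.0 [[305.0, 186.2], [298.4, 194.5], [313.0, 190.1], [306.4, 198.5]]
0.005 [[305.0, 187.6], [298.4, 195.9], [312.9, 191.5], [306.4, 199.8]]
0.01 [[305.0, 188.9], [298.5, 197.2], [312.9, 192.8], [306.4, 201.1]]
0.019 [[305.1, 191.3], [298.5, 199.5], [312.9, 195.1], [306.5, 203.5]]
[0.464, 0.158, 0.054] [305.6 193. ]
[0.484, 0.158, 0.054] [310.3 198.7]
[0.444, 0.158, 0.054] [301.1 187.4]
[0.464, 0.178, 0.054] [312.8 189.4]
[0.464, 0.138, 0.054] [298.4 196.7]
[[480.7311811    0.         318.6700695 ]
 [  0.         480.7311811  244.65568124]
 [  0.           0.           1.        ]] -0.007398125810180097
[[450.24417876   0.         313.58337041]
 [  0.         450.24417876 244.85461009]
 [  0.           0.           1.        ]] 0.020006686461032947
```

Predicted and seen tip pixels suggest the tips are still about 1 cm above the cap, which fits the zero force and the unpressed cap. Continuing down.

```bash
for i in 1 2 ; do python3 -m inch '[[-1,[0,0,0.1],0],[-1,[0,0,0.2],0],[-1,[0,0,0.2],0]]' | grep -E 'eef|force'; done
```

```text
eef_pos: [0.464, 0.1581, 0.0545]
contact_force: [-0.2, -0.5, -0.1]
eef_pos: [0.464, 0.1581, 0.0524]
contact_force: [0.2, 0.2, 0.0]
```

```bash
python3 -m inch '[[-1,[0,0,0.1],0],[-1,[0,0,0.2],0],[-1,[0,0,0.2],0]]' | grep -E 'eef|force'
```

```text
eef_pos: [0.464, 0.1581, 0.0504]
contact_force: [0.4, -0.4, 0.1]
```

```bash
python3 -m inch '[[-1,[0,0,0.1],0],[-1,[0,0,0.2],0],[-1,[0,0,0.2],0]]' | grep -E 'eef|force'
```

```text
eef_pos: [0.4643, 0.1581, 0.0487]
contact_force: [0.4, 0.6, 1.0]
```

```bash
python3 -m inch '[[-1,[0,0,0.1],0],[-1,[0,0,0.2],0],[-1,[0,0,0.2],0]]' | grep -E 'eef|force'
```

```text
eef_pos: [0.4643, 0.1582, 0.0467]
contact_force: [-0.6, -0.1, 1.6]
```

```bash
python3 -m inch '[[-1,[0,0,0.1],0],[-1,[0,0,0.2],0],[-1,[0,0,0.2],0]]' | grep -E 'eef|force'
```

```text
eef_pos: [0.4643, 0.1581, 0.0447]
contact_force: [-0.1, -0.6, 3.2]
```

Contact came at TCP z of about 0.049, so the bottom of travel should be near 0.041.

```bash
python3 -m inch '[[-1,[0,0,0.1],0],[-1,[0,0,0.2],0],[-1,[0,0,0.2],0]]' | grep -E 'eef|force'
```

```text
eef_pos: [0.4643, 0.1581, 0.0427]
contact_force: [-0.5, 0.1, 2.8]
```

```bash
python3 -m inch '[[-1,[0,0,0.1],0],[-1,[0,0,0.1],0],[-1,[0,0,0.1],0]]' | grep -E 'eef|force'
```

```text
eef_pos: [0.4643, 0.1581, 0.0417]
contact_force: [-0.5, -0.8, 3.7]
```

```bash
python3 -m inch '[[-1,[0,0,0.1],0],[-1,[0,0,0.1],0],[-1,[0,0,0.1],0]]' | grep -E 'eef|force'
```

```text
eef_pos: [0.4643, 0.1581, 0.0413]
contact_force: [-2.3, -0.3, 7.6]
```

The force rose to 7.6 N while the arm stopped following, so the button is bottomed. I'll release straight up and check it.

```bash
python3 -m inch '[[-1,[0,0,-0.4],0],[-1,[0,0,-0.9],0],[-1,[0,0,-2],0],[-1,[0,0,-6],0],[-1,[0,0,-11],0],[-1,[0,0,-14],0],[-1,[0,0,-14],0]]'; python3 -c "
from h import *
print(to([.5836,-.2396,.18]),to([.5836,-.2396,.080]))
a=cv2.imread('pics/scene0.png')[150:230,260:350];b=cams.read_camera('scene')[150:230,260:350]
cv2.imwrite('pics/g4.png',cv2.resize(np.hstack([a,b]),None,fx=4.4,fy=4.4,interpolation=2))"
```

```text
time: 10.05
eef_pos: [0.4673, 0.1586, 0.1869]
tcp_rot: [0.975, 0.221, 0.005, 0.001]
contact_force: [0.8, -0.4, 1.2]
opening: -0.0
[-6.65 40.94  0.76] [-6.75 40.91 10.76]
```

View pics/g4.png

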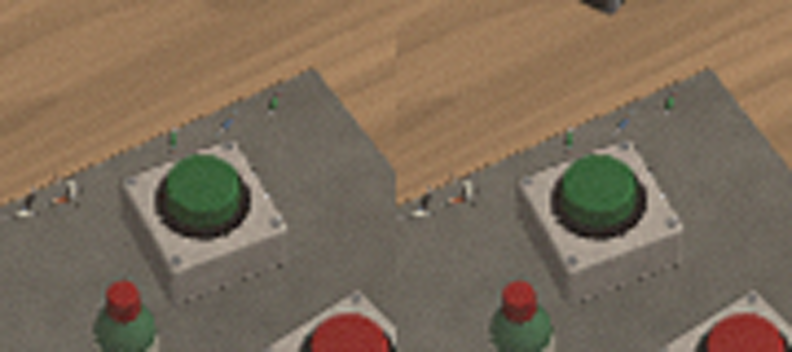

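The green cap is back up and its box has not moved between the before and after crops. Now to the toggle, on the green (+x) side of the ball.

```bash
python3 -m inch '[[-1,[-6.3,41,0],0],[-1,[-6.3,41,0],0],[-1,[-6.3,41,0],0],[-1,[-6.3,41,0],0],[-1,[-6.3,41,0],0],[-1,[-6.3,41,0],0],[-1,[-6.3,41,0],0],[-1,[-6.3,41,0],0],[-1,[-6.3,41,0],0],[-1,[-6.3,41,0],0],[-1,[-6.3,41,4],0],[-1,[-6.3,41,7],0],[-1,[-6.3,41,7],0],[-1,[-6.3,41,7],0]]'; python3 -c "
from h import *
print(to([.5836,-.2396,.080]),to([.5285,-.268,.08]))
b=cams.read_camera('scene')[250:350,90:210];a=cams.read_camera('top')[235:315,400:480]
cv2.imwrite('pics/t1.png',np.hstack([cv2.resize(a,(400,400)),cv2.resize(b,(400,400*100//120)).repeat(1,0) if 0 else cv2.resize(b,(400,400))]))"
```

```text
time: 11.5
eef_pos: [0.5829, -0.2371, 0.1099]
tcp_rot: [0.975, 0.221, -0.001, -0.001]
contact_force: [0.9, -0.2, 1.6]
opening: -0.003
[-0.04  0.26  2.99] [-6.24  0.44  3.  ]
```

View pics/t1.png

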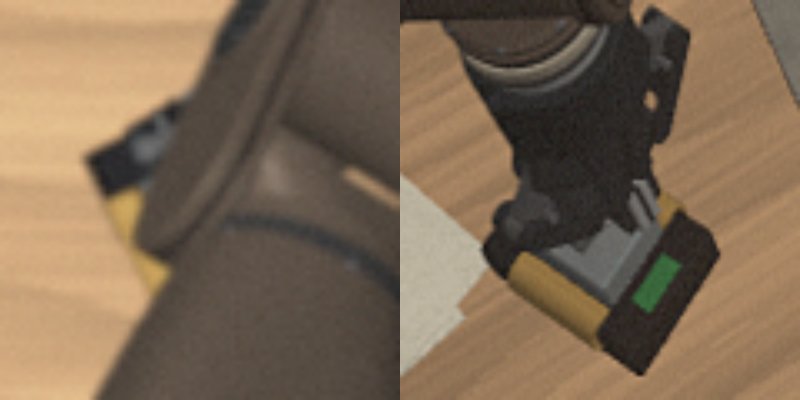

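The tips are on the green side of the lever, at about scene (163,306), and clear of the box. Descend, then push along tool −x.

```bash
python3 -m inch '[[-1,[0,0.3,2],0],[-1,[0,0.3,3],0],[-1,[0,0.3,3],0],[-1,[0,0.3,3],0]]' | grep -E 'eef|force'; python3 -m inch '[[-1,[-0.5,0,0],0],[-1,[-1,0,0],0],[-1,[-1.4,0,0],0],[-1,[-1.8,0.05,0],0],[-1,[-2.2,0.05,0],0],[-1,[-2.6,0.1,0],0],[-1,[-3,0.1,0],0],[-1,[-3.4,0.1,0],0],[-1,[-3.4,0.1,0],0]]'
```

```text
eef_pos: [0.5853, -0.2418, 0.0814]
contact_force: [-0.2, 0.6, -0.3]
time: 12.9
eef_pos: [0.5537, -0.2576, 0.0801]
tcp_rot: [0.975, 0.22, -0.001, -0.0]
contact_force: [1.1, -0.5, -0.1]
opening: 0.001
```

```bash
python3 -m inch '[[-1,[-0.4,0,0],0],[-1,[-0.8,0,0],0],[-1,[-1.2,0,0],0],[-1,[-1.6,0,0],0],[-1,[-2,0,0],0],[-1,[-2,0,0],0],[-1,[-2,0,0],0]]'|grep -E 'eef|force'
```

```text
eef_pos: [0.5359, -0.2659, 0.0802]
contact_force: [1.4, 0.1, -0.3]
```

```bash
python3 -m inch '[[-1,[-0.2,0,0],0],[-1,[-0.3,0,0],0],[-1,[-0.3,0,0],0]]'|grep -E 'eef|force'
```

```text
eef_pos: [0.5338, -0.2671, 0.0803]
contact_force: [0.9, -0.0, -0.3]
```

```bash
python3 -m inch '[[-1,[-0.2,0,0],0],[-1,[-0.2,0,0],0],[-1,[-0.2,0,0],0]]'|grep -E 'eef|force'
```

```text
eef_pos: [0.532, -0.2681, 0.0806]
contact_force: [1.0, 0.1, -0.7]
```

```bash
for i in 1 2; do python3 -m inch '[[-1,[-0.1,0,0],0],[-1,[-0.2,0,0],0],[-1,[-0.2,0,0],0]]'|grep -E 'eef|force'; done
```

```text
eef_pos: [0.5303, -0.269, 0.0806]
contact_force: [0.2, 0.0, -0.1]
eef_pos: [0.5285, -0.2699, 0.0807]
contact_force: [1.4, 0.5, -0.0]
```

```bash
python3 -m inch '[[-1,[-0.1,0,0],0],[-1,[-0.2,0,0],0],[-1,[-0.2,0,0],0]]'|grep -E 'eef|force'
```

```text
eef_pos: [0.5278, -0.2703, 0.0808]
contact_force: [4.3, 2.4, -2.5]
```

```bash
python3 -m inch '[[-1,[-0.1,0,0],0],[-1,[-0.1,0,0],0],[-1,[-0.1,0,0],0]]'|grep -E 'eef|force'
```

```text
eef_pos: [0.5277, -0.2704, 0.0808]
contact_force: [6.1, 4.2, -2.0]
```

```bash
python3 -m inch '[[-1,[1,0,0],0],[-1,[2.5,0,0],0],[-1,[2.5,0,-4],0],[-1,[2.5,0,-9],0],[-1,[2.5,-4,-13],0],[-1,[2.5,-9,-15],0],[-1,[2.5,-14,-15],0],[-1,[2.5,-19,-15],0],[-1,[2.5,-24,-15],0],[-1,[2.5,-24,-15],0],[-1,[2.5,-24,-15],0],[-1,[2.5,-24,-15],0]]'; python3 -c "
from h import *
b=cams.read_camera('scene')[275:345,110:190];a=cams.read_camera('top')[245:315,400:480]
cv2.imwrite('pics/t2.png',cv2.resize(np.hstack([a,b]),None,fx=5,fy=5,interpolation=2))
c=np.array([.5285,-.268]);u=np.array([.889,.458])
P=[*(c-.024*u),.096];print('off ball expected',w2px('top',P)-[400,245],w2px('scene',P)-[110,275])
"
```

```text
time: 16.6
eef_pos: [0.4459, -0.0443, 0.2311]
tcp_rot: [0.975, 0.221, 0.0, 0.001]
contact_force: [-0.3, 0.7, -0.6]
opening: -0.0
off ball expected [52.52537272 42.24683717] [18.60511695 15.12103089]
```

View pics/t2.png

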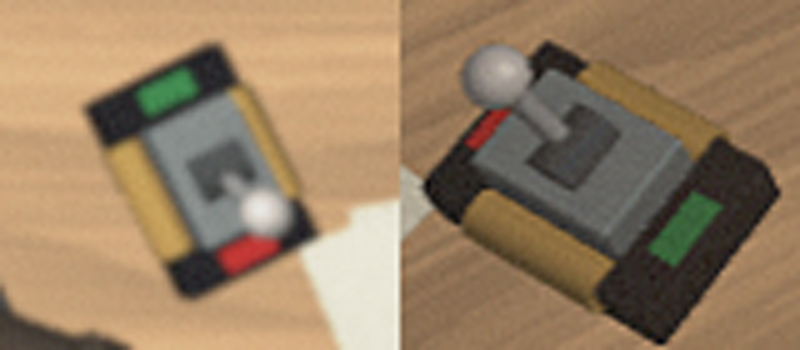

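The lever now leans to the red mark. The ball is at crop (266,212) and (97,76), against (262,211) and (93,76) expected for fully off. A last numeric check, then I'll hand in.

Run:
```python
from h import *
a=cv2.imread('pics/scene0.png');b=cams.read_camera('scene')
d=(cv2.absdiff(cv2.GaussianBlur(a,(5,5),0),cv2.GaussianBlur(b,(5,5),0)).max(2)>30)
for n,(u,v) in dict(green=(306,194),red=(340,233),blue=(265,272),yellow=(236,222),flux=(288,226),knob=(463,162),jar=(138,394),driver=(300,365)).items():
    print(n,int(d[v-18:v+18,u-18:u+18].sum()))
print(status.get_state()['contact_force'].round(1)); ctrl.sign_off()
```

```text
green 0
red 0
blue 0
yellow 0
flux 0
knob 0
jar 0
driver 0
[ 0.3 -0.6 -0.6]
the job is handed in; nothing more can be done
```

I pressed the green buzzer's button fully down and let it spring back. Then I pushed the battery box's toggle over to the red side, withdrew, and handed the job in at about 17 s of the 37 s allowed.

- **Button:** Contact came about 8 mm above the bottom of travel. The force then rose from about 4 N to 7.6 N as the arm stopped following, so the button was bottomed. A picture afterwards shows the cap back up and the box unmoved.
- **Toggle:** I pushed until the lever hit its stop, at about 7 N. In both camera views the ball is within about 1 pixel of where "fully off" predicts.
- **Everything else:** A before-and-after image comparison found no change at the four buzzers, flux bottle, soldering-station knob, jar or screwdriver. The arm ended clear of everything, with contact force reading only noise.
- **One disagreement:** The fingertips touched the cap with the TCP about 2.4 cm lower than the stated 19 mm tip offset implies. I went by the pictures and the felt force instead. The two cameras also put the green cap about 4 mm apart, so I aimed between them.

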